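Clear the kiln tally board

ROBOT

A 7-joint arm with a two-finger parallel gripper is mounted at the origin on the work surface; the furniture and walls round the work are solid. World frame = base frame: x ahead of the robot, y to its left, z up, the work surface at z = 0. Lengths are in m, angles in rad, forces in N, time in s.
With the tool pointing down it reaches from about 0.4 to 0.85 m from the base axis. Payload 4.5 kg.
Tool frame: the origin (TCP) lies midway between the tips of the shut fingers; the grasp point (between the pads) lies 19 mm behind it; z points along the fingers, y is the direction in which the jaws open and shut (so a half turn about z gives the same grasp; the last joint's range is limited). The gripper opens to 88 mm and grips with 3 to 60 N. Pads are 18 mm wide; open, the fingers measure 123 mm over their backs; the gripper's body (75 mm by 187 mm) begins 45 mm behind the grasp point.
Start: joints at [0.034, 0.689, -0.195, 1.565, 0.157, 0.902, -0.215], TCP at [0.625, 0, 0.239] pointing down, gripper open.
Joint ranges: [-3.01, 3.01], [-0.46, 2.08], [-1.47, 1.51], [0.13, 2.56], [-1, 4.14], [0.04, 2.09], [-2.66, 2.66]. Speed limits (rad/s): [2.57, 2.57, 3.14, 3.14, 3.14, 3.14, 3.14].

INTERFACE

Orientations are given as a unit quaternion [x, y, z, w].
In Python, from plant import r gives the robot as it stands. The module is installed in compiled form; this text tells all that it offers.
- The arm moves only by the shell command python3 -m jog 'ROWS' [FORCE]. ROWS is JSON, a list of rows, each an object with "translation": the shift along the tool's x, y, z in units of 40 mm (1.0 is 40 mm), a list of three; "twist": the turn about the tool's z in units of 6 degrees (1.0 is 6 degrees); "claw": the opening in per cent of the stroke, from 0 (shut) to 100 (fully open). A call has 1 to 20 rows; each row shifts and turns the commanded pose from where the row before left it, along the tool's axes as they then stand; what a row does not reach is not made up. A row lasts 1/12 s, in which the tool goes at most 41.7 mm and 7.16 degrees, less where a joint would pass 70% of its speed; a pose out of reach is approached as far as the arm can. A call is refused whole if a number of a shift passes 1 or a number of a turn 1, either way. A call with a gripper value outside its range is refused whole. The fingers move at their own pace and stop on an object; FORCE is the grip in N (left out, the last holds). Time passes only in rows, so rows that do not move let the fingers close. It gives the time, the measured TCP pose, the force and the opening at its end, in the units of the state.
- r.get_state(): the state, without advancing time (a new reading comes with each control period).
- r.snapshot(name): name is "scene" or "side" or "wrist"; returns a dict with "img" (384x512x3 uint8, red, green, blue), "fx", "fy", "cx", "cy" (pixels), "origin" and "rotation" of the camera in the world; the wrist camera has in their place "T_tool_cam" (4x4, takes a point from camera to tool coordinates, whose origin is the TCP and whose axes are the flange's). Camera axes: x right, y up, looking along -z (the intrinsics and any distortion apply to the point x, -y, -z); pixel columns grow to the right and rows downward; lengths in m; the calibration is good to about 2 mm. A picture is of the moment at which its call begins: read the wrist's pose just before it. There is no depth.
- r.finish_job(): hands the job in, once; it reports no verdict.
Trained networks look in the newest picture that a camera, given by its name, has taken for a name from the list of things; names that differ only in an ending like _2 or _b are one class to them, and where a whole thing is asked for, a point or a joint stands for the part that bears it (a point fixed in the world has none). Each returns a list of dicts, best first, with "confidence" (0 to 1); they miss things now and then, are a little off and sometimes report something else, mostly with a low value. They report only what shows in the picture. A call takes as long as a camera call.
- r.spot_in(label, camera): "rect" ([left, top, right, bottom] in pixels, round what is visible of it).
- r.spot_point(label, camera): "location" ([row, column] in pixels: a listed point, or the origin of a listed thing).
The state is a dict: "clock": time; "q": joint angles; "qd": joint speeds; "joint_torque": joint torques, N m; "tool_pos": TCP position; "eef_rot": TCP orientation; "contact_force": force on the tool from outside, world axes, zero at the start; "moment": the same for the moment, N m; "opening": opening from 0.0 (shut) to 1.0 (fully open).
Only numpy, scipy, OpenCV 4.12 (cv2) and the standard library are available. Lean on these libraries where they do the work, as an engineer would, in place of code of your own. Each camera call takes 0.05 s, during which the arm holds its last target. There are 200 camera calls.

TASK

The kiln is loaded, so clear the tally board: run your closed fingertips just above the board along the curved row of small upright tabs, folding them down nearly flat one after another, from the end farthest from the tall tab towards it, and leave the tall tab standing. Push gently with the fingertips only: do not grasp or lift anything, do not shift the board, and leave the tape and jars around it alone.

Things in the scene. Friction and masses are not known exactly. Their poses are not given: they have to be found in the camera images.
- tally_board: loose wooden board on rubber feet, 130 (x) by 350 (y) by 18 mm thick, 0.95 kg; origin at the centre of its underside. On top, a curved row of hinged metal tabs: five small, then after a gap at the +y end one tall. The row is an arc of radius 220 mm about the board's point x -200, y 0 mm; each tab stands square across the arc and folds only along it, towards the tall tab (+y)
- tab1_hinge (a point): hinge of small tab 1 (1 is the end farthest from the tall tab): middle of the hinge axis, 4 mm above the board's top (22 mm above the table when the board lies flat); axes as the board's. It lies -135 mm along the arc from the arc's middle, counted towards +y
- tab1 (a joint): small metal tab, 18 mm wide, 3 mm thick, 34 mm from hinge axis to tip; 0 = upright, 1.5 = flat on the board, folding towards the tall tab; a light friction (about 0.01 N m, no spring) keeps it at whatever angle it is left. Laid flat its upper face is 6 mm (at the hinge) to 8 mm (at the tip) above the board's top
- tab2_hinge (a point): hinge of small tab 2 (1 is the end farthest from the tall tab): middle of the hinge axis, 4 mm above the board's top (22 mm above the table when the board lies flat); axes as the board's. It lies -90 mm along the arc from the arc's middle, counted towards +y
- tab2 (a joint): small metal tab, 18 mm wide, 3 mm thick, 34 mm from hinge axis to tip; 0 = upright, 1.5 = flat on the board, folding towards the tall tab; a light friction (about 0.01 N m, no spring) keeps it at whatever angle it is left. Laid flat its upper face is 6 mm (at the hinge) to 8 mm (at the tip) above the board's top
- tab3_hinge (a point): hinge of small tab 3 (1 is the end farthest from the tall tab): middle of the hinge axis, 4 mm above the board's top (22 mm above the table when the board lies flat); axes as the board's. It lies -45 mm along the arc from the arc's middle, counted towards +y
- tab3 (a joint): small metal tab, 18 mm wide, 3 mm thick, 34 mm from hinge axis to tip; 0 = upright, 1.5 = flat on the board, folding towards the tall tab; a light friction (about 0.01 N m, no spring) keeps it at whatever angle it is left. Laid flat its upper face is 6 mm (at the hinge) to 8 mm (at the tip) above the board's top
- tab4_hinge (a point): hinge of small tab 4 (1 is the end farthest from the tall tab): middle of the hinge axis, 4 mm above the board's top (22 mm above the table when the board lies flat); axes as the board's. It lies 0 mm along the arc from the arc's middle, counted towards +y
- tab4 (a joint): small metal tab, 18 mm wide, 3 mm thick, 34 mm from hinge axis to tip; 0 = upright, 1.5 = flat on the board, folding towards the tall tab; a light friction (about 0.01 N m, no spring) keeps it at whatever angle it is left. Laid flat its upper face is 6 mm (at the hinge) to 8 mm (at the tip) above the board's top
- tab5_hinge (a point): hinge of small tab 5 (1 is the end farthest from the tall tab): middle of the hinge axis, 4 mm above the board's top (22 mm above the table when the board lies flat); axes as the board's. It lies +45 mm along the arc from the arc's middle, counted towards +y
- tab5 (a joint): small metal tab, 18 mm wide, 3 mm thick, 34 mm from hinge axis to tip; 0 = upright, 1.5 = flat on the board, folding towards the tall tab; a light friction (about 0.01 N m, no spring) keeps it at whatever angle it is left. Laid flat its upper face is 6 mm (at the hinge) to 8 mm (at the tip) above the board's top
- stop_tab_hinge (a point): hinge of the tall tab at the end of the row: middle of the hinge axis, 4 mm above the board's top, +135 mm along the arc from its middle; axes as the board's
- stop_tab (a joint): tall metal tab, 40 mm wide, 3 mm thick, 60 mm from hinge axis to tip; 0 = upright, 1.5 = folded flat away from the small tabs; must stay standing
- tape_roll: loose roll of tan masking tape lying flat on the table, 100 mm across, 25 mm high, on the far side of the board; origin at the centre of its underside. To be left alone
- wide_jar: loose wide lidded jar, 78 mm across, 82 mm high, standing beyond the small tabs' end of the board; origin at the centre of its underside. To be left alone
- slim_jar: loose slim lidded jar, 59 mm across, 111 mm high, standing beyond the tall tab's end of the board; origin at the centre of its underside. To be left alone

How it is judged:
By the outcome, as a careful person would: the job done as asked, in the order asked, and still so for the second after the job is handed in, with the robot touching nothing.
It also fails if it takes over 38 s, if anything falls off the work surface, if the arm or the gripper's body presses on something with over 40 N, if the wrist force passes 120 N, or if a joint passes its speed limit or range.

## Working session

There is one attempt and no reset: what is moved stays moved. The work goes in short steps, Python scripts to look and compute and a shell command to move; the robot and the scene stay as the last step left them, time stands still between calls to the robot, and variables do not carry over. Pictures are saved under pics/ and viewed, about 8 in all and at most 12, crops included, and the job is handed in when it is done.

```bash
mkdir -p pics; cat > h.py <<'E'
import numpy as np,cv2
from plant import r
from scipy.spatial.transform import Rotation as R
def cam(s,st=None):
    if 'origin' in s: return np.array(s['origin']),np.array(s['rotation'])
    T=np.array(s['T_tool_cam']);Q=R.from_quat(st['eef_rot']).as_matrix()
    return Q@T[:3,3]+np.array(st['tool_pos']),Q@T[:3,:3]
def proj(s,P,st=None):
    o,Rm=cam(s,st);p=(np.atleast_2d(P)-o)@Rm
    return np.c_[s['cx']+s['fx']*p[:,0]/-p[:,2], s['cy']+s['fy']*(-p[:,1])/-p[:,2]]
def ray(s,rc,z,st=None):
    o,Rm=cam(s,st);d=Rm@np.array([(rc[1]-s['cx'])/s['fx'],-(rc[0]-s['cy'])/s['fy'],-1])
    return o+d*(z-o[2])/d[2]
E
python3 - <<'E'
from h import *
st=r.get_state();print(st['tool_pos'],st['eef_rot'],st['clock'],R.from_quat(st['eef_rot']).as_matrix().round(3))
ims=[]
for c in ['scene','side','wrist']:
    s=r.snapshot(c);print(c,{k:np.round(v,3).tolist() for k,v in s.items() if k!='img'})
    cv2.imwrite(f'pics/{c}0.png',s['img'][:,:,::-1])
    for l,z in [('tab1_hinge',.022),('tab2_hinge',.022),('tab3_hinge',.022),('tab4_hinge',.022),('tab5_hinge',.022),('stop_tab_hinge',.022),('tally_board',0),('tape_roll',0),('wide_jar',0),('slim_jar',0)]:
        d=r.spot_point(l,c)
        print(l,[(round(x['confidence'],2),np.round(x['location']).tolist(),ray(s,x['location'],z,st).round(4).tolist()) for x in d[:2]])
print(r.get_state()['clock'])
E
```

```text
[ 6.24358835e-01 -3.42748907e-05  2.37912011e-01] [ 7.07066082e-01  7.07146875e-01 -6.99877154e-04 -6.02682803e-04] 0.0 [[-0.     1.    -0.002]
 [ 1.     0.    -0.   ]
 [-0.    -0.002 -1.   ]]
scene {'fx': 394.115, 'fy': 394.115, 'cx': 251.126, 'cy': 183.898, 'origin': [0.037, 0.814, 0.621], 'rotation': [-0.155, 0.426, 0.844, -0.288]}Traceback (most recent call last):
  File "<stdin>", line 9, in <module>
  File "h.py", line 12, in ray
    o,Rm=cam(s,st);d=Rm@np.array([(rc[1]-s['cx'])/s['fx'],-(rc[0]-s['cy'])/s['fy'],-1])
                     ~~^~~~~~~~~~~~~~~~~~~~~~~~~~~~~~~~~~~~~~~~~~~~~~~~~~~~~~~~~~~~~~~~
ValueError: matmul: Input operand 1 has a mismatch in its core dimension 0, with gufunc signature (n?,k),(k,m?)->(n?,m?) (size 3 is different from 4)
```

```bash
sed -i "s/np.array(s\['rotation'\])/R.from_quat(s['rotation']).as_matrix()/" h.py
python3 - <<'E'
from h import *
st=r.get_state()
for c in ['scene','side','wrist']:
    s=r.snapshot(c)
    if c!='scene': print(c,{k:np.round(v,3).tolist() for k,v in s.items() if k!='img'})
    cv2.imwrite(f'pics/{c}0.png',s['img'][:,:,::-1])
    for l,z in [('tab1_hinge',.022),('tab2_hinge',.022),('tab3_hinge',.022),('tab4_hinge',.022),('tab5_hinge',.022),('stop_tab_hinge',.022),('tally_board',0)]+([('tape_roll',0),('wide_jar',0),('slim_jar',0)] if c=='scene' else []):
        d=r.spot_point(l,c)
        print(l,[(round(x['confidence'],2),np.round(x['location']).tolist(),ray(s,x['location'],z,st).round(4).tolist()) for x in d[:2]])
print(r.get_state()['clock'])
a=cv2.imread('pics/scene0.png');b=cv2.imread('pics/wrist0.png');cv2.imwrite('pics/m0.png',cv2.resize(np.hstack([a,b]),(800,300)))
E
```

```text
tab1_hinge []
tab2_hinge [(0.77, [177.0, 301.0], [0.4674, 0.0716, 0.022])]
tab3_hinge [(0.95, [179.0, 282.0], [0.501, 0.1099, 0.022])]
tab4_hinge [(0.95, [183.0, 267.0], [0.5226, 0.1455, 0.022]), (0.31, [180.0, 283.0], [0.4971, 0.112, 0.022])]
tab5_hinge [(0.67, [185.0, 253.0], [0.5445, 0.1767, 0.022])]
stop_tab_hinge []
tally_board [(0.78, [193.0, 273.0], [0.5023, 0.1497, 0.0])]
tape_roll [(0.75, [172.0, 235.0], [0.6423, 0.1361, 0.0]), (0.48, [191.0, 273.0], [0.5064, 0.1426, 0.0])]
wide_jar [(0.81, [164.0, 338.0], [0.4313, -0.0717, 0.0]), (0.7, [176.0, 316.0], [0.4511, 0.0157, 0.0])]
slim_jar [(0.81, [246.0, 194.0], [0.5285, 0.4093, 0.0])]
side {'fx': 375.584, 'fy': 375.584, 'cx': 256.542, 'cy': 193.254, 'origin': [0.386, 0.994, 0.487], 'rotation': [-0.044, 0.514, 0.853, -0.077]}
tab1_hinge [(0.73, [183.0, 298.0], [0.436, 0.0431, 0.022])]
tab2_hinge [(0.91, [186.0, 286.0], [0.4689, 0.0733, 0.022]), (0.55, [196.0, 266.0], [0.5128, 0.1387, 0.022])]
tab3_hinge [(0.85, [188.0, 270.0], [0.5088, 0.0888, 0.022])]
tab4_hinge [(0.72, [195.0, 264.0], [0.5182, 0.1335, 0.022])]
tab5_hinge [(0.98, [204.0, 258.0], [0.5252, 0.1858, 0.022]), (0.18, [177.0, 306.0], [0.4172, 0.0043, 0.022])]
stop_tab_hinge [(0.79, [222.0, 252.0], [0.5239, 0.2708, 0.022])]
tally_board [(0.77, [209.0, 267.0], [0.5056, 0.166, 0.0])]
wrist {'fx': 319.13, 'fy': 319.13, 'cx': 257.924, 'cy': 188.141, 'T_tool_cam': [[-0.0, 0.952, 0.307, 0.081], [1.0, 0.001, -0.001, -0.0], [-0.001, 0.307, -0.952, -0.145], [0.0, 0.0, 0.0, 1.0]]}
tab1_hinge [(0.55, [126.0, 89.0], [0.435, 0.0373, 0.022]), (0.5, [202.0, 96.0], [0.4293, -0.0536, 0.022])]
tab2_hinge [(0.63, [98.0, 116.0], [0.4701, 0.0678, 0.022]), (0.54, [205.0, 97.0], [0.4291, -0.0572, 0.022])]
tab3_hinge [(0.89, [60.0, 139.0], [0.499, 0.1055, 0.022])]
tab4_hinge [(0.76, [20.0, 157.0], [0.522, 0.1441, 0.022])]
tab5_hinge []
stop_tab_hinge []
tally_board [(0.65, [15.0, 142.0], [0.5004, 0.1528, 0.0])]
1.45
```

View pics/m0.png

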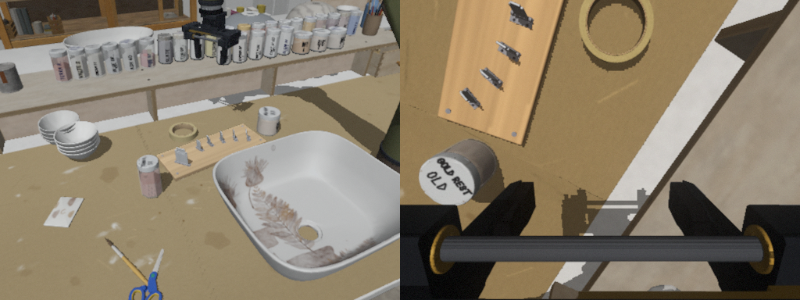

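View pics/side0.png

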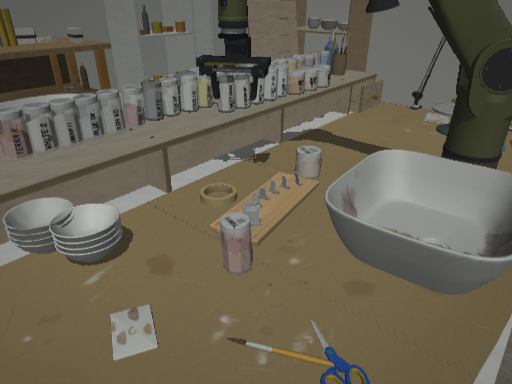

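```bash
cat >> h.py <<'E'
S=dict(tab1=-.135,tab2=-.09,tab3=-.045,tab4=0,tab5=.045,stop_tab=.135)
def arc(s,z=.022):
    a=s/.22; return np.array([-.2+.22*np.cos(a),.22*np.sin(a),z])
def tow(p,P):
    c,s=np.cos(p[2]),np.sin(p[2]);P=np.atleast_2d(P)
    return np.c_[p[0]+c*P[:,0]-s*P[:,1],p[1]+s*P[:,0]+c*P[:,1],P[:,2]]
def fit(obs,p0=(.5,.15,-.4)):
    from scipy.optimize import least_squares
    # obs: (snap,state,label,[row,col],conf)
    f=lambda p:np.concatenate([(proj(s,tow(p,arc(S[l])),st)[0]-[rc[1],rc[0]]) for s,st,l,rc,c in obs])
    q=least_squares(f,p0,loss='soft_l1',f_scale=1.5);return q.x,f(q.x).reshape(-1,2)
E
python3 - <<'E'
from h import *
st=r.get_state();obs=[];sn={}
for c in ['scene','side','wrist']:
    s=r.snapshot(c);sn[c]=s
    for l in S:
        d=r.spot_point(l+'_hinge',c)
        if d and d[0]['confidence']>.5: obs.append((s,st,l,d[0]['location'],1))
p,e=fit(obs);print(p,np.degrees(p[2]))
for o,x in zip(obs,e):print(o[2],x.round(1))
for c in ['wrist']+['scene','side']:
    p1,e1=fit([o for o in obs if o[0] is sn[c]]);print(c,p1)
for c in sn:
    im=sn[c]['img'][:,:,::-1].copy()
    for l in S: cv2.drawMarker(im,tuple(proj(sn[c],tow(p,arc(S[l])),st)[0].round().astype(int).tolist()),(0,0,255),0,5)
    q=proj(sn[c],tow(p,[[x,y,.018] for x,y in [(-.065,-.175),(.065,-.175),(.065,.175),(-.065,.175)]]),st)
    cv2.polylines(im,[q.round().astype(int)],True,(0,255,0),1)
    sn[c]['o']=im
a=cv2.resize(sn['wrist']['o'][:200,50:350],None,fx=1.3,fy=1.3)
b=cv2.resize(sn['side']['o'][130:290,190:430],None,fx=1.65,fy=1.65);b=b[:260]
h=min(a.shape[0],b.shape[0]);top=np.hstack([a[:h],b[:h]])
c=cv2.resize(sn['scene']['o'][110:290,180:512],(top.shape[1],int(180*top.shape[1]/332)))
m=np.vstack([top,c]);m=cv2.resize(m,(min(800,m.shape[1]),600)) if m.shape[0]>600 else m
cv2.imwrite('pics/m1.png',m);print(m.shape)
E
```

```text
[ 0.50014903  0.15062156 -0.37232194] -21.332475585169114
tab1 [ 3.2 -0.8]
tab2 [2.2 0.2]
tab3 [ 4.3 -1.4]
tab4 [-0.9 -0.6]
tab5 [2.8 1.8]
stop_tab [-0.6 -1.8]
tab1 [-1.9  1.5]
tab2 [-1.6  0.3]
tab4 [-2.4 -0.6]
tab5 [1.8 2.3]
stop_tab [-1.1  1.9]
tab1 [-0.5  0.4]
tab2 [  18.8 -105.6]
tab3 [ 0.2 -0.4]
tab4 [-2.6  1.2]
wrist [ 0.50079835  0.15025277 -0.38100035]
scene [ 0.50214843  0.15542952 -0.32990213]
side [ 0.49776805  0.14366312 -0.39136226]
(600, 786, 3)
```

View pics/m1.png

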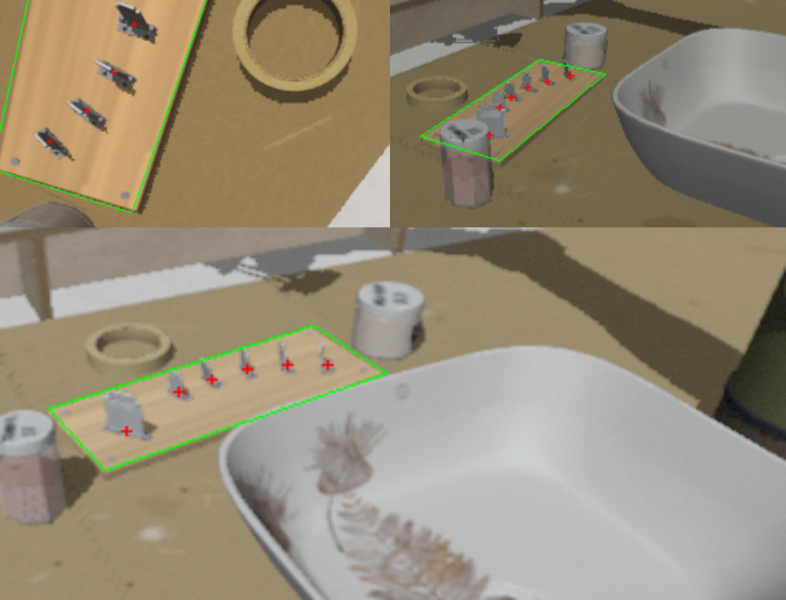

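```bash
python3 - <<'E'
from h import *
st=r.get_state();a=r.snapshot('scene');b=r.snapshot('side')
def d(s,u,v):
    o,M=cam(s);x=M@np.array([(u-s['cx'])/s['fx'],-(v-s['cy'])/s['fy'],-1]);return o,x/np.linalg.norm(x)
(o1,d1),(o2,d2)=d(a,273.8,217),d(b,326.4,192.3)
t=np.linalg.lstsq(np.c_[d1,-d2],o2-o1,rcond=None)[0];P,Q=o1+d1*t[0],o2+d2*t[1];print('rim corner',P,Q)
for z in (.1,.13,.15):
    # rim scene: crop px (222,450),(265,412),(390,365),(500,347),(600,360)
    for u,v in [(222,450),(265,412),(390,365),(500,347),(600,360)]:
        print(z,(u,v),ray(a,[110+(v/.875-260)/2.367,180+u/2.367],z)[:2].round(3),end=' ')
    print()
    for u,v in [(615,90),(640,60),(690,35),(740,28)]:
        print('side',z,(u,v),ray(b,[130+v/.875/1.65,190+(u-390)/1.65],z)[:2].round(3),end=' ')
    print()
p=np.array([.5005,.1505,-.376])
for s in (-.16,-.135,-.09,-.045,0,.045,.09): print(s,tow(p,arc(s))[0].round(4),np.degrees(p[2]+s/.22).round(1))
for l in ('slim_jar','wide_jar','tape_roll'):
  for s in('scene','side'):
    print(l,s,[(x['confidence'],ray({'scene':a,'side':b}[s],x['location'],0)) for x in r.spot_point(l,s)[:1]])
print(r.get_state()['clock'])
E
```

```text
rim corner [0.35382408 0.35691482 0.13941149] [0.36593715 0.34822362 0.1556157 ]
0.1 (222, 450) [0.379 0.321] 0.1 (265, 412) [0.383 0.249] 0.1 (390, 365) [0.332 0.107] 0.1 (500, 347) [0.262 0.01 ] 0.1 (600, 360) [ 0.175 -0.023] 
side 0.1 (615, 90) [0.363 0.24 ] side 0.1 (640, 60) [0.327 0.121] side 0.1 (690, 35) [ 0.243 -0.012] side 0.1 (740, 28) [ 0.155 -0.066] 
0.13 (222, 450) [0.359 0.349] 0.13 (265, 412) [0.363 0.282] 0.13 (390, 365) [0.315 0.147] 0.13 (500, 347) [0.249 0.056] 0.13 (600, 360) [0.167 0.025] 
side 0.13 (615, 90) [0.364 0.298] side 0.13 (640, 60) [0.332 0.188] side 0.13 (690, 35) [0.254 0.066] side 0.13 (740, 28) [0.173 0.016] 
0.15 (222, 450) [0.346 0.368] 0.15 (265, 412) [0.349 0.303] 0.15 (390, 365) [0.304 0.175] 0.15 (500, 347) [0.24  0.087] 0.15 (600, 360) [0.162 0.057] 
side 0.15 (615, 90) [0.366 0.337] side 0.15 (640, 60) [0.335 0.233] side 0.15 (690, 35) [0.261 0.118] side 0.15 (740, 28) [0.185 0.071] 
-0.16 [0.4136 0.0275 0.022 ] -63.2
-0.135 [0.4353 0.0401 0.022 ] -56.7
-0.09 [0.4701 0.0684 0.022 ] -45.0
-0.045 [0.4984 0.1033 0.022 ] -33.3
0 [0.5191 0.1432 0.022 ] -21.5
0.045 [0.5312 0.1864 0.022 ] -9.8
0.09 [0.5344 0.2312 0.022 ] 1.9
slim_jar scene [(0.55, array([0.52967708, 0.40127365, 0.        ]))]
slim_jar side [(0.79, array([ 5.25839457e-01,  4.07728963e-01, -5.55111512e-17]))]
wide_jar scene [(0.75, array([ 0.42969683, -0.06391488,  0.        ]))]
wide_jar side [(0.61, array([ 0.42382985, -0.0618807 ,  0.        ]))]
tape_roll scene [(0.92, array([0.63915939, 0.14415877, 0.        ]))]
tape_roll side [(0.77, array([0.64500558, 0.12844081, 0.        ]))]
2.9
```

```bash
python3 -m jog '[{"translation":[0.7,-0.8,0],"twist":0.7,"claw":0},{"translation":[0,-0.9,0],"twist":0,"claw":0},{"translation":[0,-0.9,0],"twist":0,"claw":0},{"translation":[0,-0.9,0],"twist":0,"claw":0},{"translation":[0,-0.8,0],"twist":0,"claw":0},{"translation":[0,-0.5,0],"twist":0,"claw":0},{"translation":[0,0,0],"twist":1,"claw":0},{"translation":[0,0,0],"twist":1,"claw":0},{"translation":[0,0,0],"twist":1,"claw":0},{"translation":[0,0,0],"twist":1,"claw":0},{"translation":[0,0,0],"twist":1,"claw":0},{"translation":[0,0,0],"twist":1,"claw":0},{"translation":[0,0,0],"twist":1,"claw":0},{"translation":[0,0,0],"twist":1,"claw":0},{"translation":[0,0,0],"twist":1,"claw":0},{"translation":[0,0,0],"twist":0.8,"claw":0},{"translation":[0,0,0],"twist":0,"claw":0},{"translation":[0,0,0],"twist":0,"claw":0}]' 10
cat > st.py <<'E'
from h import *
p=np.array([.5005,.1505,-.376])
st=r.get_state();M=R.from_quat(st['eef_rot']).as_matrix();t=np.array(st['tool_pos'])
c,s=np.cos(p[2]),np.sin(p[2]);C=p[:2]+np.array([c*-.2,s*-.2]);v=t[:2]-C
print('clock',st['clock'],'pos',t.round(4),'open',st['opening'],'F',np.round(st['contact_force'],2))
phi=np.arctan2(v[1],v[0]);yaw=np.arctan2(M[1,1],M[0,1])
print('s mm',(phi-p[2])*220,'radial err mm',(np.hypot(*v)-.22)*1000,'yaw-phi deg',np.degrees(yaw-phi),'phi',np.degrees(phi),'tilt',M[:2,2].round(4))
E
python3 st.py
```

```text
clock: 4.4
tool_pos: [0.4342, 0.0394, 0.2388]
eef_rot: [0.972, 0.235, 0.0, 0.0]
contact_force: [-0.4, -0.3, -0.0]
opening: 0.001
clock 4.4 pos [0.4342 0.0394 0.2388] open 0.0008427548737403572 F [-0.35 -0.3  -0.02]
s mm -136.2405665395771 radial err mm 0.027702940780777174 yaw-phi deg -5.819619084987959 phi -57.025074284141816 tilt [ 0.0004 -0.    ]
```

```bash
python3 -m jog '[{"translation":[-0.68,-0.03,0.4],"twist":0.2,"claw":0},{"translation":[0,0,0.6],"twist":0,"claw":0},{"translation":[0,0,0],"twist":0,"claw":0},{"translation":[0,0,0],"twist":0,"claw":0}]'
python3 st.py; python3 - <<'E'
from h import *
st=r.get_state();s=r.snapshot('wrist');obs=[]
for l in S:
    d=r.spot_point(l+'_hinge','wrist')
    if d and d[0]['confidence']>.4: obs.append((s,st,l,d[0]['location'],1))
p,e=fit(obs);print(p)
for o,x in zip(obs,e):print(o[2],x.round(1))
im=s['img'][:,:,::-1].copy()
for q,col in ((p,(0,0,255)),((.5005,.1505,-.376),(255,0,0))):
    for l in S: cv2.drawMarker(im,tuple(proj(s,tow(q,arc(S[l])),st)[0].round().astype(int).tolist()),col,0,7)
cv2.imwrite('pics/m2.png',im)
E
```

```text
clock: 4.73
tool_pos: [0.4092, 0.028, 0.1985]
eef_rot: [0.975, 0.224, -0.001, -0.0]
contact_force: [0.1, 0.1, -0.2]
opening: 0.002
clock 4.7333 pos [0.4092 0.028  0.1985] open 0.0023768039842670115 F [ 0.07  0.11 -0.19]
s mm -163.83635994836604 radial err mm -2.3339997596960593 yaw-phi deg 0.0947861759075106 phi -64.211994714317 tilt [-0.0015  0.0001]
[ 0.50301947  0.1507618  -0.38024565]
tab1 [ 0.6 -1.2]
tab2 [-2.9 -0.2]
tab3 [0.6 2.5]
tab4 [ 0.2 -0.4]
```

View pics/m2.png

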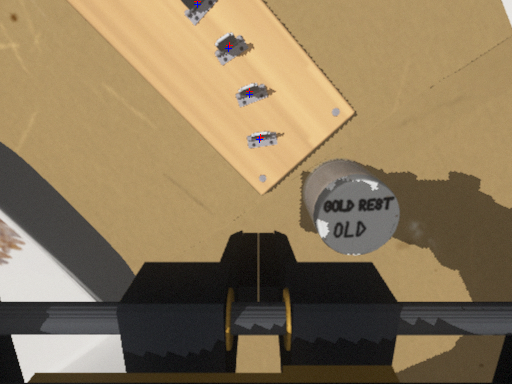

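```bash
python3 -m jog '[{"translation":[0,0.08,0.9],"twist":0,"claw":0},{"translation":[0,0,0.9],"twist":0,"claw":0},{"translation":[0,0,0.9],"twist":0,"claw":0},{"translation":[0,0,0.9],"twist":0,"claw":0},{"translation":[0,0,0.3],"twist":0,"claw":0},{"translation":[0,0,0.2],"twist":0,"claw":0},{"translation":[0,0,0],"twist":0,"claw":0},{"translation":[0,0,0],"twist":0,"claw":0},{"translation":[0,0,0],"twist":0,"claw":0}]'
python3 st.py; python3 - <<'E'
from h import *
s=r.snapshot('side');cv2.imwrite('pics/m3.png',cv2.resize(s['img'][120:260,200:360,::-1],(800,600)))
E
```

```text
clock: 5.83
tool_pos: [0.4219, 0.0261, 0.0497]
eef_rot: [0.975, 0.224, -0.01, -0.002]
contact_force: [0.3, 1.2, -0.8]
opening: 0.002
clock 5.8333 pos [0.4219 0.0261 0.0497] open 0.0022700226692879345 F [ 0.29  1.19 -0.77]
s mm -153.39429989725053 radial err mm 5.183334386180211 yaw-phi deg -2.678654396804419 phi -61.49251303090301 tilt [-0.0203 -0.0006]
```

View pics/m3.png

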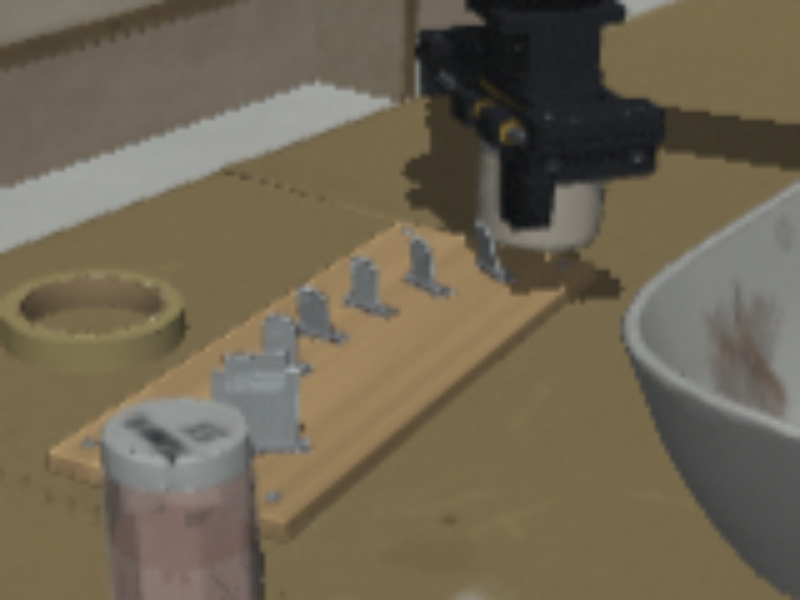

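```bash
python3 -c "
from h import *
st=r.get_state();print(np.round(st['q'],3),np.round(st['joint_torque'],1),np.round(st['moment'],2),st['tool_pos'])"
```

```text
[-0.189  0.847  0.034  2.281 -0.711  0.044 -0.576] [ -0.  -43.8   1.8  -0.3   0.    0.   -0. ] [ 0.05  0.09 -0.06] [0.42197077 0.02603541 0.04984736]
```

```bash
python3 -m jog '[{"translation":[0.05,-0.05,0],"twist":-0.3,"claw":0},{"translation":[0.07,-0.05,0],"twist":-0.3,"claw":0},{"translation":[0,0,0],"twist":0,"claw":0},{"translation":[0,0,0],"twist":0,"claw":0}]'
python3 st.py; python3 -c "
from h import *
print(np.round(r.get_state()['q'],3))"
```

```text
clock: 6.22
tool_pos: [0.4246, 0.0322, 0.0493]
eef_rot: [0.967, 0.254, -0.01, -0.002]
contact_force: [-0.2, 0.4, 0.1]
opening: 0.008
clock 6.2167 pos [0.4246 0.0322 0.0493] open 0.008105303146080977 F [-0.22  0.42  0.09]
s mm -148.2071171164726 radial err mm 1.1444829608151519 yaw-phi deg -0.40583811105788914 phi -60.14158720862342 tilt [-0.0204 -0.0005]
[-0.206  0.849  0.04   2.273 -0.688  0.052 -0.548]
```

```bash
python3 -m jog '[{"translation":[0.14,0,0.08],"twist":-0.25,"claw":0},{"translation":[0.14,0,0.1],"twist":-0.25,"claw":0},{"translation":[0.14,0,0.1],"twist":-0.25,"claw":0},{"translation":[0.14,0,0.1],"twist":-0.25,"claw":0},{"translation":[0,0,0],"twist":0,"claw":0},{"translation":[0,0,0],"twist":0,"claw":0}]'
python3 st.py; python3 -c "
from h import *
print(np.round(r.get_state()['q'],3))"
```

```text
clock: 6.72
tool_pos: [0.4432, 0.0437, 0.033]
eef_rot: [0.953, 0.304, -0.01, -0.003]
contact_force: [-0.4, -0.2, -0.6]
opening: 0.003
clock 6.7167 pos [0.4432 0.0437 0.033 ] open 0.0027487701646707278 F [-0.4  -0.17 -0.63]
s mm -126.38152805379555 radial err mm 1.4874512651426863 yaw-phi deg -0.1126494386754951 phi -54.45743203281303 tilt [-0.0213 -0.0008]
[-0.231  0.888  0.051  2.217 -0.645  0.072 -0.506]
```

```bash
python3 -m jog '[{"translation":[0.14,0,0.05],"twist":-0.25,"claw":0},{"translation":[0.144,0,0.03],"twist":-0.25,"claw":0},{"translation":[0.144,-0.002,0],"twist":-0.25,"claw":0},{"translation":[0.144,-0.002,0],"twist":-0.25,"claw":0},{"translation":[0.144,-0.002,0],"twist":-0.25,"claw":0},{"translation":[0.144,-0.002,-0.01],"twist":-0.25,"claw":0},{"translation":[0,0,0],"twist":0,"claw":0}]'
python3 st.py; python3 -c "
from h import *
s=r.snapshot('side');cv2.imwrite('pics/m4.png',cv2.resize(s['img'][120:260,200:360,::-1],(800,600)))"
```

```text
clock: 7.3
tool_pos: [0.4702, 0.0666, 0.0301]
eef_rot: [0.925, 0.379, -0.009, -0.004]
contact_force: [-1.1, 0.4, 0.4]
opening: 0.005
clock 7.3 pos [0.4702 0.0666 0.0301] open 0.005327616937181096 F [-1.15  0.42  0.42]
s mm -91.23477317700194 radial err mm 1.3536399295873414 yaw-phi deg -0.11334368122307087 phi -45.303974223626135 tilt [-0.0204 -0.0003]
```

View pics/m4.png

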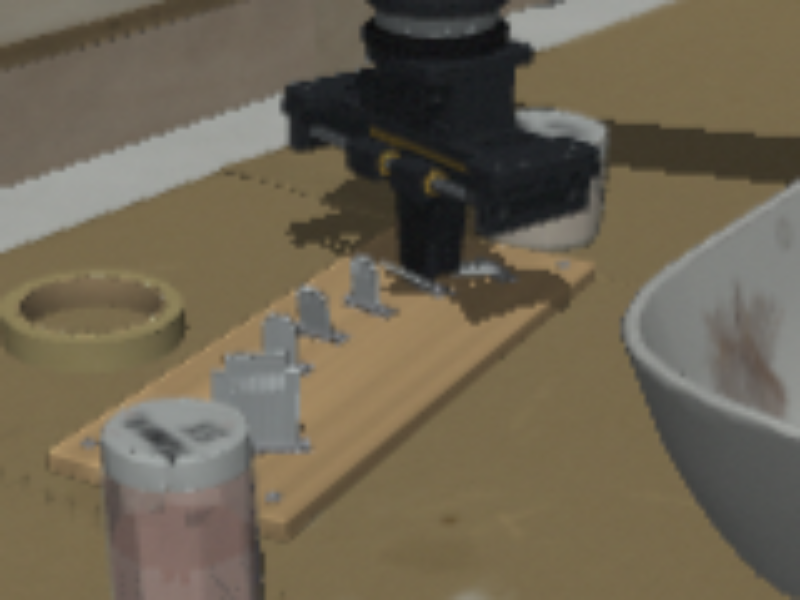

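```bash
python3 -m jog '[{"translation":[0.144,-0.005,0.02],"twist":-0.25,"claw":0},{"translation":[0.144,-0.005,0.01],"twist":-0.25,"claw":0},{"translation":[0.144,-0.005,0],"twist":-0.25,"claw":0},{"translation":[0.144,-0.002,0],"twist":-0.25,"claw":0},{"translation":[0.144,-0.002,-0.005],"twist":-0.25,"claw":0},{"translation":[0.144,-0.002,0],"twist":-0.25,"claw":0},{"translation":[0.144,-0.002,0],"twist":-0.25,"claw":0},{"translation":[0.144,-0.002,-0.005],"twist":-0.25,"claw":0}]'
python3 st.py
```

```text
clock: 8.02
tool_pos: [0.4976, 0.1009, 0.0285]
eef_rot: [0.881, 0.473, -0.011, -0.005]
contact_force: [-1.6, -1.9, 0.1]
opening: 0.004
clock 8.0167 pos [0.4976 0.1009 0.0285] open 0.004389871255987937 F [-1.59 -1.88  0.07]
s mm -47.41062172254601 radial err mm 0.6632966224068282 yaw-phi deg 0.4054212739364785 phi -33.89061550052417 tilt [-0.0233 -0.0017]
```

```bash
python3 -m jog '[{"translation":[0.144,-0.002,-0.005],"twist":-0.25,"claw":0},{"translation":[0.144,-0.002,0],"twist":-0.25,"claw":0},{"translation":[0.144,-0.002,0],"twist":-0.25,"claw":0},{"translation":[0.144,-0.002,-0.005],"twist":-0.25,"claw":0},{"translation":[0.144,-0.002,0],"twist":-0.25,"claw":0},{"translation":[0.144,-0.002,0],"twist":-0.25,"claw":0},{"translation":[0.144,-0.002,0],"twist":-0.25,"claw":0},{"translation":[0.144,-0.002,0],"twist":-0.25,"claw":0}]'
python3 st.py
```

```text
clock: 8.68
tool_pos: [0.5195, 0.1416, 0.0285]
eef_rot: [0.826, 0.563, -0.01, -0.005]
contact_force: [-1.0, -1.5, 0.6]
opening: 0.006
clock 8.6833 pos [0.5195 0.1416 0.0285] open 0.005552741718992573 F [-0.96 -1.49  0.57]
s mm -1.2332991192289156 radial err mm 0.9677873309503482 yaw-phi deg 0.3747495979096109 phi -21.864407798778128 tilt [-0.0219 -0.0017]
```

```bash
python3 -m jog '[{"translation":[0.144,-0.003,0],"twist":-0.25,"claw":0},{"translation":[0.144,-0.003,0],"twist":-0.25,"claw":0},{"translation":[0.144,-0.003,0],"twist":-0.25,"claw":0},{"translation":[0.144,-0.003,0],"twist":-0.25,"claw":0},{"translation":[0.144,-0.003,0],"twist":-0.25,"claw":0},{"translation":[0.144,-0.002,0],"twist":-0.25,"claw":0},{"translation":[0.144,-0.002,0],"twist":-0.25,"claw":0},{"translation":[0.144,-0.002,0],"twist":-0.25,"claw":0}]'
python3 st.py
```

```text
clock: 9.35
tool_pos: [0.5318, 0.186, 0.0282]
eef_rot: [0.763, 0.646, -0.009, -0.006]
contact_force: [0.2, -1.1, 0.6]
opening: 0.009
clock 9.35 pos [0.5318 0.186  0.0282] open 0.008913705397151457 F [ 0.21 -1.08  0.58]
s mm 44.71926873108008 radial err mm 0.5928693004666474 yaw-phi deg 0.39958950591691583 phi -9.896734182363312 tilt [-0.0215 -0.0017]
```

```bash
python3 -m jog '[{"translation":[0.144,-0.002,0],"twist":-0.25,"claw":0},{"translation":[0.144,-0.002,0],"twist":-0.25,"claw":0},{"translation":[0.144,-0.002,0],"twist":-0.25,"claw":0},{"translation":[0.144,-0.002,0],"twist":-0.25,"claw":0},{"translation":[0.144,-0.002,0],"twist":-0.25,"claw":0},{"translation":[0.144,-0.002,0],"twist":-0.25,"claw":0},{"translation":[0,0,0],"twist":0,"claw":0},{"translation":[0,0,0],"twist":0,"claw":0}]'
python3 st.py
```

```text
clock: 10.02
tool_pos: [0.5348, 0.2213, 0.0282]
eef_rot: [0.71, 0.704, -0.008, -0.007]
contact_force: [-0.3, 0.4, 1.5]
opening: 0.009
clock 10.0167 pos [0.5348 0.2213 0.0282] open 0.008600767819840078 F [-0.28  0.43  1.45]
s mm 80.12597967285241 radial err mm 0.30983383472929504 yaw-phi deg 0.12179011431246174 phi -0.675574621439554 tilt [-0.0211 -0.0003]
```

```bash
python3 -m jog '[{"translation":[0,0,-0.2],"twist":0,"claw":0},{"translation":[0,0,-0.6],"twist":0,"claw":0},{"translation":[0,0,-0.9],"twist":0,"claw":0},{"translation":[0,0,-0.9],"twist":0,"claw":0},{"translation":[0,0,-0.9],"twist":0,"claw":0},{"translation":[0,0,-0.9],"twist":0,"claw":0},{"translation":[0,0,-0.9],"twist":0,"claw":0},{"translation":[-0.9,0,0],"twist":0,"claw":0},{"translation":[-0.9,0,0],"twist":0,"claw":0},{"translation":[-0.9,0,0],"twist":0,"claw":0},{"translation":[-0.9,0.5,0],"twist":0,"claw":0},{"translation":[-0.8,0.5,0],"twist":0,"claw":0},{"translation":[0,0,0],"twist":0,"claw":0},{"translation":[0,0,0],"twist":0,"claw":0},{"translation":[0,0,0],"twist":0,"claw":0}]'
python3 st.py; python3 - <<'E'
from h import *
st=r.get_state();p=np.array([.5005,.1505,-.376])
w=r.snapshot('wrist');s=r.snapshot('side')
q=proj(w,tow(p,[[x,y,.018] for x,y in [(-.065,-.175),(.065,-.175),(.065,.175),(-.065,.175)]]),st)
a=w['img'][:,:,::-1].copy();cv2.polylines(a,[q.round().astype(int)],True,(0,255,0),1)
cv2.imwrite('pics/m5.png',a)
cv2.imwrite('pics/m6.png',cv2.resize(s['img'][120:260,200:360,::-1],(800,600)))
E
```

```text
clock: 11.27
tool_pos: [0.5769, 0.0445, 0.2396]
eef_rot: [0.711, 0.703, -0.008, -0.008]
contact_force: [-0.0, 1.2, 0.7]
opening: 0.007
clock 11.2667 pos [0.5769 0.0445 0.2396] open 0.007076867468298928 F [-0.04  1.23  0.7 ]
s mm -49.19078257844983 radial err mm 97.92920577260215 yaw-phi deg 33.705768172433295 phi -34.35423233642274 tilt [-0.0218 -0.    ]
```

View pics/m5.png

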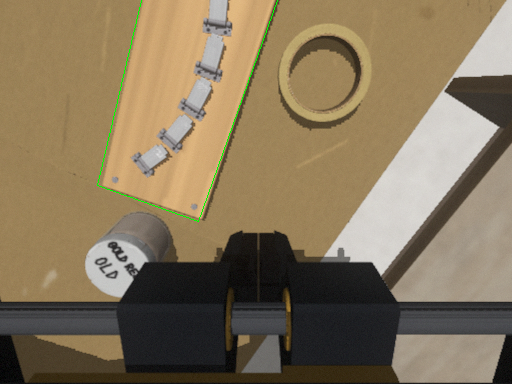

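View pics/m6.png

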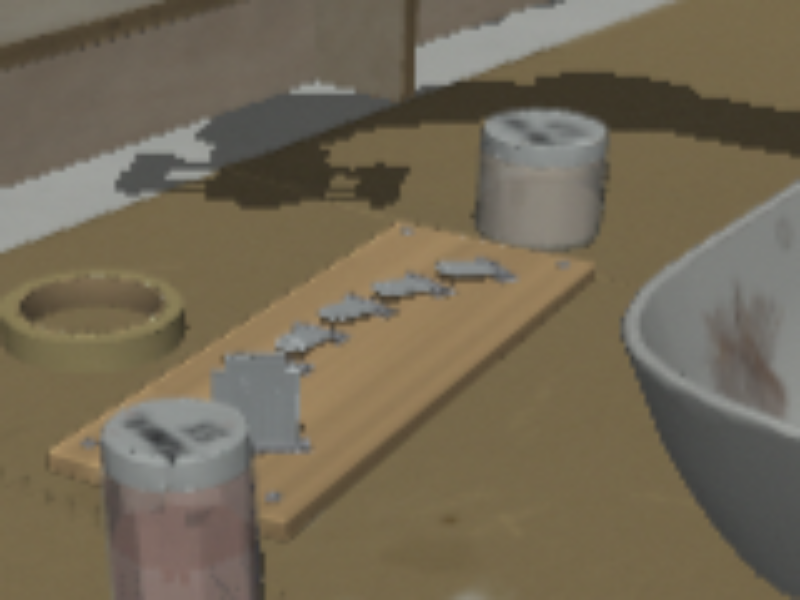

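```bash
python3 -c "
from plant import r
print(r.finish_job(),r.get_state()['clock'])"
```

```text
the job is handed in; nothing more can be done
the job is handed in; nothing more can be done
```

All five small tabs are folded down nearly flat, in order from tab 1 to tab 5, and the tall tab is still standing. I swept the closed fingertips along the arc about 10 mm above the board. I then lifted clear and handed the job in at about 11 s.

- **Last pictures:** the wrist view shows all five tabs down. The board still matches the outline I fitted before the sweep, so it has not visibly moved. In the side view the tall tab is upright, and the tape and both jars are where they were.
- **Force:** readings between moves stayed under about 3 N.
- **Reach limit:** joint 6 hit its lower limit behind tab 1, so I started that tab higher (fingertips 50 mm above the table) and came down while pushing.
- **Tool tilt:** the limit left the tool tilted by about 0.02 rad for the sweep, and I allowed for it in the height.
- **Tab 1 angle:** it passed under the fingers about 1.5 mm higher than the others, so it may lie slightly less flat. I estimate about 1.35 to 1.4 rad from the geometry but did not measure it.

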